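Shut and lock the glass-topped showcase

TASK

Lock up the little glass showcase on the shop counter: slide its glass lid fully shut, push the spring bolt's button right down, and with it down slide the thumb catch beside it fully home, away from the button, so that the bolt stays down by itself when you let go. It is glass, so push gently and never force a part, and leave the bell, the jar and the carton standing where they are.

Things in the scene. Friction and masses are not known exactly. Their poses are not given: they have to be found in the camera images.
- showcase: Glass display case with brass figures inside, fixed on the table: 300 mm (its x) by 388 mm (its y), aluminium frame top 112 mm above the table. Origin: on the table under the middle of the lid's edge bar at lid value 0; z up. It reaches 28 mm to +y, 360 mm to -y and 150 mm either side in x from there. More than 30 N of push from the robot (all contacts together) on any part damages it.
- lid (a joint): Sliding glass lid (0.9 kg, 3 N friction, stays where left), in m; grows as it opens along the case's -y (starts 55 to 100 mm). Fully shut it meets the hard lip of an adjustable strike plate on the end rail: at a value of 0 to 0.020, unmeasured, different each time. Its leading edge bar (44 mm in y, 284 mm in x, flat top 127 mm above the table) carries the pull handle and the bolt's housing.
- handle_bar (a point): Middle of the top of the lid's pull handle (moves with the lid): a steel bar 80 mm long (case x), 12 mm thick (case y), on two posts, its top 151 mm above the table, 24 mm above the edge bar; 65 mm to the -x side of the edge bar's middle.
- bolt (a joint): Spring bolt, the push button with its pin, in m: 0 = up, 0.012 = at its hard bottom. Spring: 2 N at the top, 6 N at the bottom; springs back up unless the catch holds it, then rests at about 0.0105. Its 8 mm round-ended pin enters a hole in the strike plate that lies right under it when the lid is against the lip, with 1.5 mm to spare in y: with the lid short of that the button stops high.
- button_top (a point): Middle of the top of the steel push button: oblong, 34 mm (case x) by 22 mm (case y); 165 mm above the table when up, 153 mm when down. It stands in a dark housing on the lid's edge bar, 96 mm (x) by 34 mm (y), top 149 mm above the table; 55 mm to the +x side of the edge bar's middle. Moves with lid and button.
- catch (a joint): Thumb catch, a slide in the bolt's housing, in m: 0 = free, 0.009 = home at a hard stop; grows as its tab is pushed along the case's +x, away from the button. About 2 N friction, stays where left (starts 0 to 1 mm). Beyond about 2 mm it passes only while the button is at 0.0105 to 0.012; else its plate meets the bolt's shoulder and stops hard. From about 4 mm on it holds the bolt down.
- tab_face (a point): Top middle of the tab's side that faces the button (the side to push). The steel tab is 8 mm thick (case x), 20 mm wide (case y), top 165 mm above the table; with the button down its upper 12 mm stand clear above it. With the catch free this face is 3 mm beyond the button's +x end: a fingertip holding the button down can slide along +x and push the tab with its side.
- bell: Loose brass hand bell, 62 mm across, 104 mm tall, standing on the table on the +y side of the case. Origin: centre of its underside.
- tin: Loose clear round jar with a steel cap, 64 mm across, 60 mm tall, standing on the table on the +y side of the case. Origin: centre of its underside.
- carton: Loose brown cardboard carton, 75 x 50 x 35 mm, lying on the table on the +y side of the case. Origin: centre of its underside.

How it is judged:
By the outcome, as a careful person would: the job done as asked, in the order asked, and still so for the second after the job is handed in, with the robot touching nothing.
It also fails if it takes over 45 s, if anything falls off the work surface, if the arm or the gripper's body presses on something with over 40 N, if the wrist force passes 120 N, or if a joint passes its speed limit or range.

ROBOT

A 6-joint arm with a two-finger parallel gripper is mounted at the origin on the work surface. World frame = base frame: x ahead of the robot, y to its left, z up, the work surface at z = 0. Lengths are in mm, angles in rad, forces in N, time in s.
With the tool pointing down it reaches from about 375 to 975 mm from the base axis. Payload 3.8 kg.
Tool frame: the origin (TCP) lies at the very end of the fingers, on their centre line; the grasp point (between the pads) lies 19 mm behind it; z points along the fingers, y is the direction in which the jaws open and shut (so a half turn about z gives the same grasp; the last joint's range is limited). The gripper opens to 88 mm and grips with 3 to 60 N. Pads are 18 mm wide; open, the fingers measure 123 mm over their backs; the gripper's body (75 mm by 187 mm) begins 45 mm behind the grasp point.
Start: joints at [1.11, 0.264, 1.604, -0, 1.274, -0.037], TCP at [277.575, 615.28, 202.906] pointing down, gripper open.
Joint ranges: [-2.63, 2.63], [-0.94, 2.18], [0.31, 2.57], [-1.31, 4.45], [0, 2.66], [-2.55, 2.55]. Speed limits (rad/s): [2.57, 2.57, 3.14, 3.14, 3.14, 3.14].

INTERFACE

Orientations are given as [roll, pitch, yaw] about the fixed x, y, z axes, in that order (R = Rz(yaw) Ry(pitch) Rx(roll)).
In Python, from cell import * gives the robot as it stands. The module is installed in compiled form; this text tells all that it offers. Calls block until the motion is done:
- move_to(position, orientation): joint-space move of the TCP to a pose.
- move_l(position, orientation=None, velocity=150): straight line of the TCP; orientation=None keeps the orientation; velocity is the mean speed in mm/s.
- move_j(angles): joint-space move.
- set_gripper(opening): finger opening in mm; the grip force is fixed at half the most; returns when the fingers have stopped.
- sleep(seconds).
- ik(position, orientation): joint angles nearest the present ones, or None.
- observe(): the state.
- read_camera(name): name is "side" or "top"; returns the picture (400x640x3 uint8, red, green, blue); there is no depth.
- calibration(name): a dict with "mtx" (3x3 intrinsics, pixels), "position" and "rotation" of the camera in the world. Camera axes: x right, y up, looking along -z (the intrinsics and any distortion apply to the point x, -y, -z); pixel columns grow to the right and rows downward; lengths in mm; the calibration is good to about 2 mm. A picture is of the moment at which its call begins. calibration takes no time and is no camera call.
A pose or a line that the arm cannot do raises PlanningError and nothing moves.
- job_done(): hands the job in, once; it reports no verdict.
The state is a dict: "time": time; "qpos": joint angles; "dq": joint speeds; "joint_efforts": joint torques, N m; "tool_pos": TCP position; "tcp_rot": TCP orientation; "ft_force": force on the tool from outside, world axes, zero at the start; "moment": the same for the moment, N m; "finger_gap": finger opening in mm.
Only numpy, scipy, OpenCV 4.12 (cv2) and the standard library are available. Lean on these libraries where they do the work, as an engineer would, in place of code of your own. Each camera call takes 0.05 s, during which the arm holds its last target.

## Working session

There is one attempt and no reset: what is moved stays moved. The work goes in short steps, each a Python script; the robot and the scene stay as the last script left them, time stands still between calls to the robot, and variables do not carry over. Pictures are saved under pics/ and viewed, and the job is handed in when it is done.

```bash
mkdir -p pics; ls; python3 - <<'E'
from cell import *
import cv2
for n in ("side","top"):
    im=read_camera(n); cv2.imwrite(f"pics/{n}0.png",cv2.cvtColor(im,cv2.COLOR_RGB2BGR)); print(calibration(n))
print(observe())
E
```

```text
pics
{'mtx': array([[366.41685237,   0.        , 322.4545386 ],
       [  0.        , 366.41685237, 197.21383494],
       [  0.        ,   0.        ,   1.        ]]), 'position': array([ 270.08407487, -270.08502447,  521.56442232]), 'rotation': array([ 0.91023446, -0.02195106, -0.59685407])}
{'mtx': array([[506.87638861,   0.        , 325.3836576 ],
       [  0.        , 506.87638861, 200.12328031],
       [  0.        ,   0.        ,   1.        ]]), 'position': array([520.89578796, 134.6022578 , 871.82096093]), 'rotation': array([ 0.10211015,  0.02179774, -1.54710142])}
{'time': 0.1, 'qpos': array([ 1.11009373e+00,  2.64695978e-01,  1.60522781e+00,  1.94192875e-05,
        1.27374278e+00, -3.68942383e-02]), 'dq': array([-0.00083322, -0.00165886, -0.00264491,  0.00058495,  0.00187631,
        0.00037572]), 'joint_efforts': array([-5.40638102e-04, -5.03622866e+01, -3.58071721e+01,  7.30194803e-02,
        2.33821064e-02, -9.46722798e-05]), 'tool_pos': array([277.25156049, 614.63379413, 201.70557219]), 'tcp_rot': array([-3.13952084e+00, -9.50423978e-05,  2.71777849e+00]), 'ft_force': array([0.13631963, 0.0854886 , 0.07667027]), 'moment': array([-0.00545759,  0.02702932,  0.01739374]), 'finger_gap': 87.91146646371438}
```

View pics/side0.png

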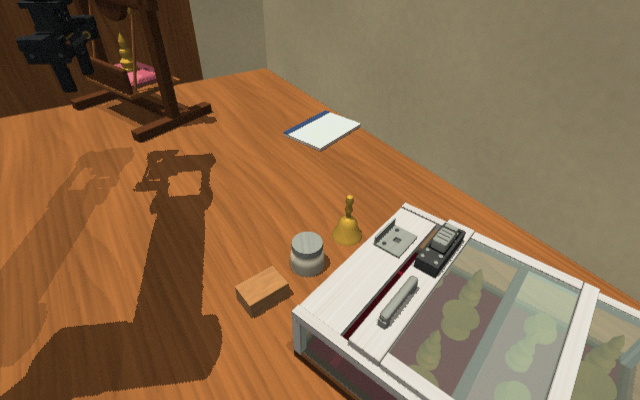

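View pics/top0.png

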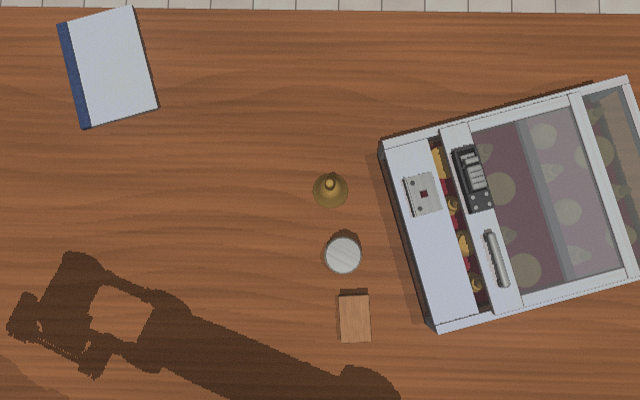

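```bash
cat > h.py <<'E'
import numpy as np, cv2
from scipy.spatial.transform import Rotation as Ro
from cell import *
def cam(n):
    c=calibration(n); return c['mtx'],np.array(c['position']),Ro.from_euler('xyz',c['rotation']).as_matrix()
def ray(n,uv):
    K,p,R=cam(n); d=np.linalg.inv(K)@np.array([uv[0],uv[1],1.]); d=R@np.array([d[0],-d[1],-d[2]]); return p,d
def onz(n,uv,z):
    p,d=ray(n,uv); return p+d*(z-p[2])/d[2]
def proj(n,P):
    K,p,R=cam(n); q=R.T@(np.asarray(P,float)-p); q=K@np.array([q[0],-q[1],-q[2]]); return q[:2]/q[2]
def crop(n,im,x,y,w,h,s,name):
    c=cv2.resize(im[y:y+h,x:x+w],None,fx=s,fy=s,interpolation=cv2.INTER_CUBIC); cv2.imwrite(name,cv2.cvtColor(c,cv2.COLOR_RGB2BGR))
E
python3 - <<'E'
from h import *
im=cv2.cvtColor(cv2.imread('pics/top0.png'),cv2.COLOR_BGR2RGB)
crop('top',im,370,70,200,140,4,'pics/t1.png')
crop('top',im,370,200,200,140,4,'pics/t2.png')
im=cv2.cvtColor(cv2.imread('pics/side0.png'),cv2.COLOR_BGR2RGB)
crop('side',im,290,190,190,150,4,'pics/s1.png')
E
```

```text
(no output)
```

View pics/t1.png

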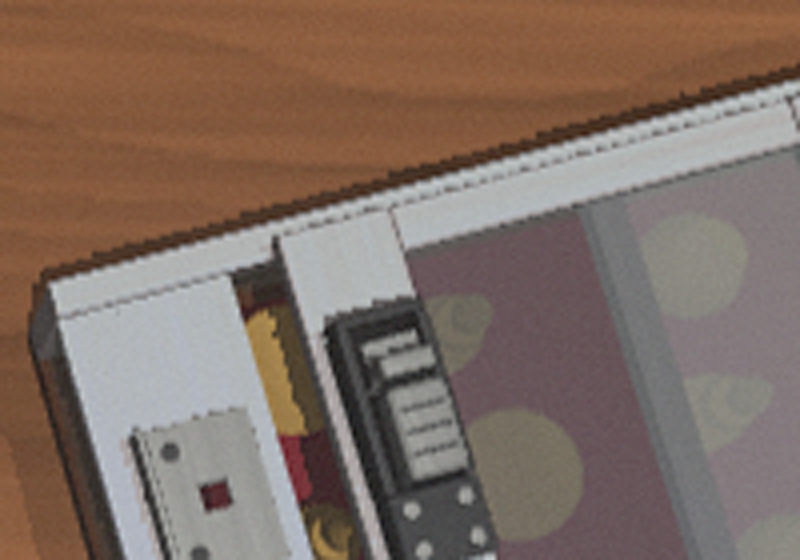

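View pics/t2.png

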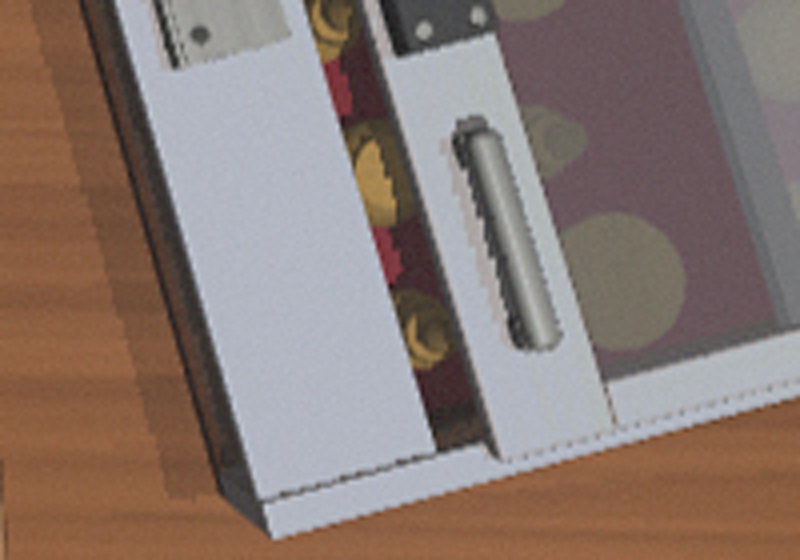

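View pics/s1.png

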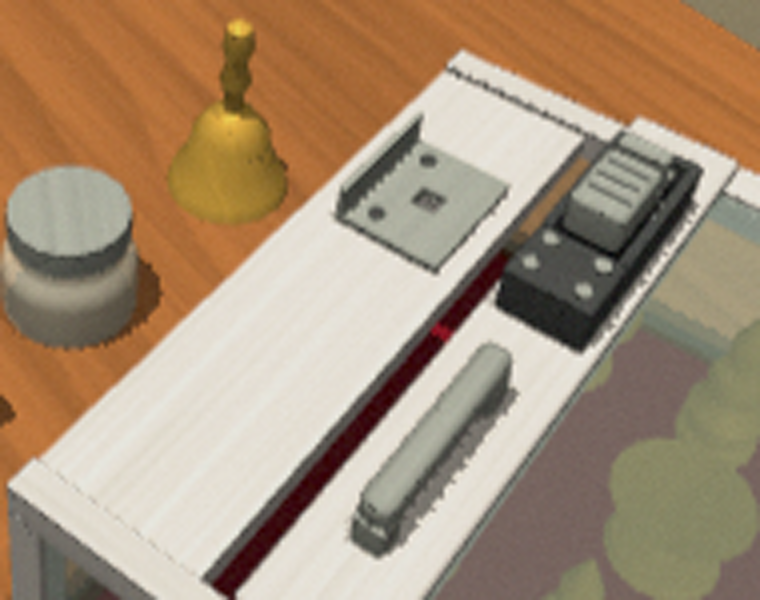

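```bash
cat > m.py <<'E'
from h import *
t1=lambda x,y:(x/4+370,y/4+70)
t2=lambda x,y:(x/4+370,y/4+200)
s1=lambda x,y:(x/4+290,y/4+190)
off=-0.5+0.125
def f(n,uv,z): return onz(n,(uv[0]+off,uv[1]+off),z)
A=f('top',t1(50,282),112); B=f('top',t2(272,538),112)
print('corner',A,B,np.linalg.norm(A-B))
ex=(A-B)/np.linalg.norm(A-B); ey=np.array([-ex[1],ex[0],0]); O=(A+B)/2-28*ey
print('O',O,'yaw',np.arctan2(ex[1],ex[0]))
def c(P): d=P-O; return np.round([d@ex,d@ey,P[2]],1)
def show(l,n,uv,z): P=f(n,uv,z); print(l,n,P.round(1),c(P))
show('bar+y+x','top',t1(275,240),127); show('bar-y+x','top',t1(392,212),127)
show('bar+y-x','top',t2(503,460),127); show('bar-y-x','top',t2(617,425),127)
show('btn','top',t1(427,429),165)
show('tabtop','top',t1(405,358),165)
show('hole','top',t1(216,496),113)
for p in [(387,395),(442,378),(468,462),(412,480)]: show('btnc','top',t1(*p),165)
show('h1','top',t2(483,128),151); show('h2','top',t2(543,345),151)
show('hole','side',s1(430,200),113)
for p in [(613,147),(662,163),(622,218),(570,190)]: show('btnc','side',s1(*p),165)
show('h1','side',s1(492,350),151); show('h2','side',s1(375,500),151)
show('corner','side',s1(460,52),112); show('corner-','side',s1(12,487),112)
E
python3 m.py
```

```text
corner [691.97711776  68.82365962 112.        ] [405.18534401 -15.59277438 112.        ] 298.95761541946985
O [ 5.56487570e+02 -2.45119714e-01  1.12000000e+02] yaw 0.2862629566454288
bar+y+x top [706.1 -13.4 127. ] [139.8 -54.8 127. ]
bar-y+x top [717.6 -56.8 127. ] [138.5 -99.7 127. ]
bar+y-x top [437.1 -95.  127. ] [-141.3  -57.2  127. ]
bar-y-x top [ 450.5 -135.7  127. ] [-139.9 -100.   127. ]
btn top [630.2 -58.8 165. ] [ 54.2 -77.  165. ]
tabtop top [655.2 -51.3 165. ] [ 80.3 -76.9 165. ]
hole top [611.2   5.8 113. ] [ 54.2  -9.7 113. ]
btnc top [641.9 -45.  165. ] [ 69.4 -67.  165. ]
btnc top [648.4 -64.2 165. ] [ 70.1 -87.3 165. ]
btnc top [618.8 -73.  165. ] [ 39.3 -87.4 165. ]
btnc top [612.1 -53.5 165. ] [ 38.3 -66.8 165. ]
h1 top [554.7 -81.8 151. ] [-24.7 -77.7 151. ]
h2 top [ 479.6 -101.8  151. ] [-102.5  -75.7  151. ]
hole side [611.5   4.8 113. ] [ 54.2 -10.7 113. ]
btnc side [643.4 -46.4 165. ] [ 70.3 -68.8 165. ]
btnc side [651.7 -61.9 165. ] [ 73.9 -86.  165. ]
btnc side [617.7 -72.8 165. ] [ 38.3 -86.9 165. ]
btnc side [613.1 -53.4 165. ] [ 39.3 -67.  165. ]
h1 side [548.6 -82.7 151. ] [-30.9 -76.9 151. ]
h2 side [ 479.1 -104.1  151. ] [-103.6  -77.8  151. ]
corner side [689.8  68.  112. ] [147.2  27.8 112. ]
corner- side [405.5 -17.9 112. ] [-149.9   25.7  112. ]
```

```bash
python3 - <<'E'
from h import *
for p in [(142,135),(210,107),(80,103),(130,92)]: print(onz('side',p,0).round())
for p in [(330,190),(342,255),(354,318)]: print(onz('top',p,30).round())
from m import O,ex,ey
ori=[np.pi,0,0.2863+np.pi/2]
for y in (-110,-95,-20):
    P=O+ex*-65+ey*y; P[2]=200; print(P.round(1),ik(P,ori))
P=O+ex*55+ey*-20;P[2]=160;print(P,ik(P,ori))
E
```

```text
[381. 805.   0.]
[616. 888.   0.]
[ 261. 1142.    0.]
[ 421. 1156.    0.]
[624. 148.  30.]
[516. 125.  30.]
[415. 104.  30.]
corner [691.97711776  68.82365962 112.        ] [405.18534401 -15.59277438 112.        ] 298.95761541946985
O [ 5.56487570e+02 -2.45119714e-01  1.12000000e+02] yaw 0.2862629566454288
bar+y+x top [706.1 -13.4 127. ] [139.8 -54.8 127. ]
bar-y+x top [717.6 -56.8 127. ] [138.5 -99.7 127. ]
bar+y-x top [437.1 -95.  127. ] [-141.3  -57.2  127. ]
bar-y-x top [ 450.5 -135.7  127. ] [-139.9 -100.   127. ]
btn top [630.2 -58.8 165. ] [ 54.2 -77.  165. ]
tabtop top [655.2 -51.3 165. ] [ 80.3 -76.9 165. ]
hole top [611.2   5.8 113. ] [ 54.2  -9.7 113. ]
btnc top [641.9 -45.  165. ] [ 69.4 -67.  165. ]
btnc top [648.4 -64.2 165. ] [ 70.1 -87.3 165. ]
btnc top [618.8 -73.  165. ] [ 39.3 -87.4 165. ]
btnc top [612.1 -53.5 165. ] [ 38.3 -66.8 165. ]
h1 top [554.7 -81.8 151. ] [-24.7 -77.7 151. ]
h2 top [ 479.6 -101.8  151. ] [-102.5  -75.7  151. ]
hole side [611.5   4.8 113. ] [ 54.2 -10.7 113. ]
btnc side [643.4 -46.4 165. ] [ 70.3 -68.8 165. ]
btnc side [651.7 -61.9 165. ] [ 73.9 -86.  165. ]
btnc side [617.7 -72.8 165. ] [ 38.3 -86.9 165. ]
btnc side [613.1 -53.4 165. ] [ 39.3 -67.  165. ]
h1 side [548.6 -82.7 151. ] [-30.9 -76.9 151. ]
h2 side [ 479.1 -104.1  151. ] [-103.6  -77.8  151. ]
corner side [689.8  68.  112. ] [147.2  27.8 112. ]
corner- side [405.5 -17.9 112. ] [-149.9   25.7  112. ]
[ 525.2 -124.1  200. ] [-0.2782353   0.00957642  1.89665277  0.          1.23536347 -0.5645353 ]
[ 521.  -109.7  200. ] [-0.25438991 -0.00463015  1.91089301  0.          1.23532979 -0.54068991]
[499.8 -37.8 200. ] [-0.12516076 -0.06642254  1.97058284  0.          1.23743236 -0.41146076]
[614.89677318  -3.90092759 160.        ] [-0.04684881  0.18147284  1.78460666  0.          1.17551315 -0.33314881]
```

```bash
cat > g.py <<'E'
from h import *
O=np.array([556.49,-0.25,0.]); YAW=0.2863
ex=np.array([np.cos(YAW),np.sin(YAW),0]); ey=np.array([-ex[1],ex[0],0])
ori=[np.pi,0,YAW+np.pi/2]
def W(x,y,z): return (O+ex*x+ey*y+np.array([0,0,z])).tolist()
def C(P): d=np.array(P)-O; return np.array([d@ex,d@ey,d[2]])
def st(l=''):
    s=observe(); f=s['ft_force']; c=C(s['tool_pos']); F=np.array([f@ex,f@ey,f[2]])
    print(l,'t%.2f'%s['time'],'pos',c.round(2),'F',F.round(2)); return c,F
E
python3 - <<'E'
from g import *
st()
set_gripper(0); st('closed')
move_to(W(-65,-106,200),ori); st()
move_l(W(-65,-106,139),velocity=150); st()
crop('top',read_camera('top'),440,150,150,112,5,'pics/t3.png')
crop('side',read_camera('side'),290,190,190,150,4,'pics/s3.png')
st(); print(observe()['finger_gap'])
E
```

```text
t0.10 pos [-94.23 668.71 201.71] F [0.15 0.04 0.08]
closed t1.40 pos [-93.72 669.26 202.94] F [-1.18  0.4  -0.27]
 t4.13 pos [ -64.56 -105.42  200.  ] F [ 0.6  -0.04  1.31]
 t4.69 pos [ -64.74 -105.82  139.13] F [0.13 0.33 0.16]
 t4.79 pos [ -63.93 -106.49  140.43] F [ 0.31 -1.23  0.58]
0.20703415483115103
```

View pics/t3.png

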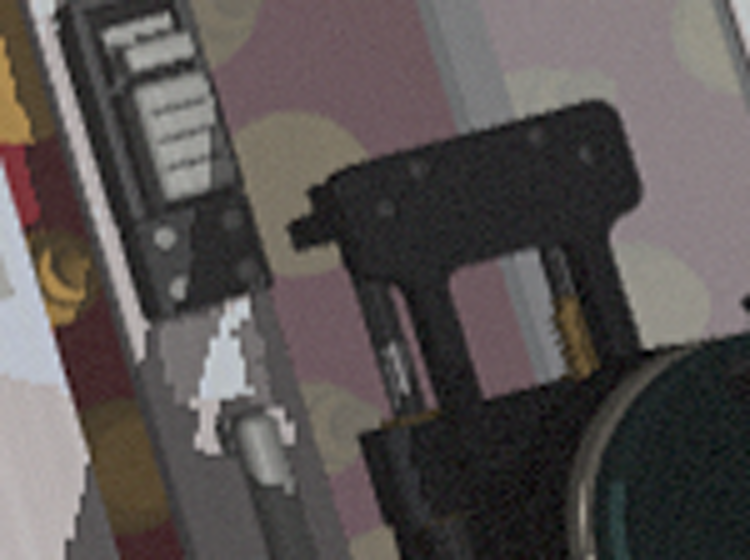

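View pics/s3.png

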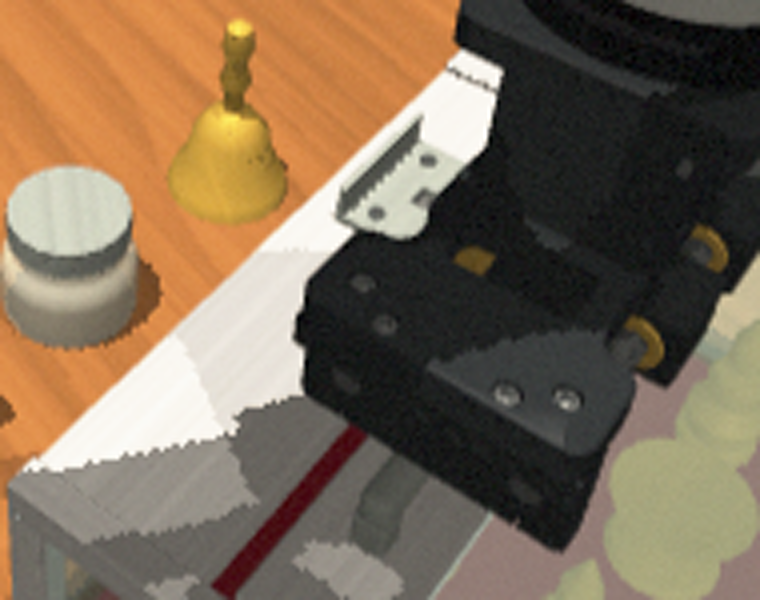

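```bash
python3 - <<'E'
from g import *
y=-106
ok=True
for yy in (-90,-80,-65,-50,-38):
    move_l(W(-65,yy,139),velocity=70); c,F=st(yy)
    if abs(F[1])>9: ok=False;break
    y=yy
while ok and y<-8:
    y+=1.; move_l(W(-65,y,139),velocity=20); c,F=st(y)
    if abs(F[1])>7.5: break
E
```

```text
-90 t5.17 pos [-64.82 -89.51 139.42] F [ 0.75 -0.14 -0.27]
-80 t5.46 pos [-65.06 -79.55 138.95] F [-0.02 -0.07 -0.4 ]
-65 t5.83 pos [-65.02 -64.52 138.96] F [-0.03 -0.69 -0.42]
-50 t6.19 pos [-65.01 -49.56 138.99] F [-0.38  0.26 -0.33]
-38 t6.52 pos [-65.02 -37.6  138.99] F [-0.47 -0.97  0.61]
-37.0 t6.77 pos [-64.98 -37.08 139.01] F [ 0.81  0.2  -0.17]
-36.0 t7.02 pos [-65.   -36.05 138.99] F [ 0.75  0.44 -0.22]
-35.0 t7.27 pos [-65.01 -34.96 138.98] F [ 0.97 -0.65  0.44]
-34.0 t7.52 pos [-65.01 -33.93 138.98] F [0.59 1.9  0.82]
-33.0 t7.77 pos [-64.99 -32.95 139.01] F [-0.14 -0.83  0.6 ]
-32.0 t8.02 pos [-65.01 -31.94 138.98] F [-0.8   0.33 -0.7 ]
-31.0 t8.27 pos [-65.   -30.95 139.01] F [0.17 0.19 0.32]
-30.0 t8.52 pos [-65.02 -29.95 138.99] F [-0.32  0.22  0.66]
-29.0 t8.77 pos [-65.02 -28.96 138.99] F [-0.61 -0.22  1.02]
-28.0 t9.02 pos [-65.01 -27.94 138.97] F [ 0.15 -0.54 -0.65]
-27.0 t9.27 pos [-64.99 -26.94 139.  ] F [-0.14  0.05  0.3 ]
-26.0 t9.52 pos [-65.01 -25.98 138.99] F [-0.61  0.54  0.04]
-25.0 t9.77 pos [-65.02 -24.95 138.99] F [-0.29 -0.36 -0.55]
-24.0 t10.02 pos [
[... 327 characters left out ...]
.99] F [-0.63  0.01  0.22]
-18.0 t11.52 pos [-64.97 -17.95 139.04] F [-0.01 -0.19 -0.03]
-17.0 t11.77 pos [-65.01 -16.93 139.01] F [ 0.52  0.84 -0.34]
-16.0 t12.02 pos [-65.01 -15.95 139.01] F [-0.38 -0.01  0.1 ]
-15.0 t12.27 pos [-65.   -14.96 139.  ] F [ 0.85 -0.3   0.97]
-14.0 t12.52 pos [-64.98 -13.95 139.03] F [ 0.33  0.38 -0.28]
-13.0 t12.77 pos [-65.   -12.95 139.01] F [ 0.12  0.04 -0.15]
-12.0 t13.02 pos [-65.   -11.95 139.  ] F [ 0.8  -0.67 -0.03]
-11.0 t13.27 pos [-65.01 -10.93 138.99] F [-0.34 -0.58  0.05]
-10.0 t13.52 pos [-65.    -9.94 139.01] F [0.02 0.09 0.82]
-9.0 t13.77 pos [-64.99  -8.94 139.01] F [0.51 0.42 0.5 ]
-8.0 t14.02 pos [-65.    -7.94 139.  ] F [ 0.6  -0.21 -0.42]
```

```bash
python3 - <<'E'
from g import *
crop('top',read_camera('top'),380,70,200,150,4,'pics/t4.png')
crop('side',read_camera('side'),290,190,190,150,4,'pics/s4.png')
E
```

```text
(no output)
```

View pics/t4.png

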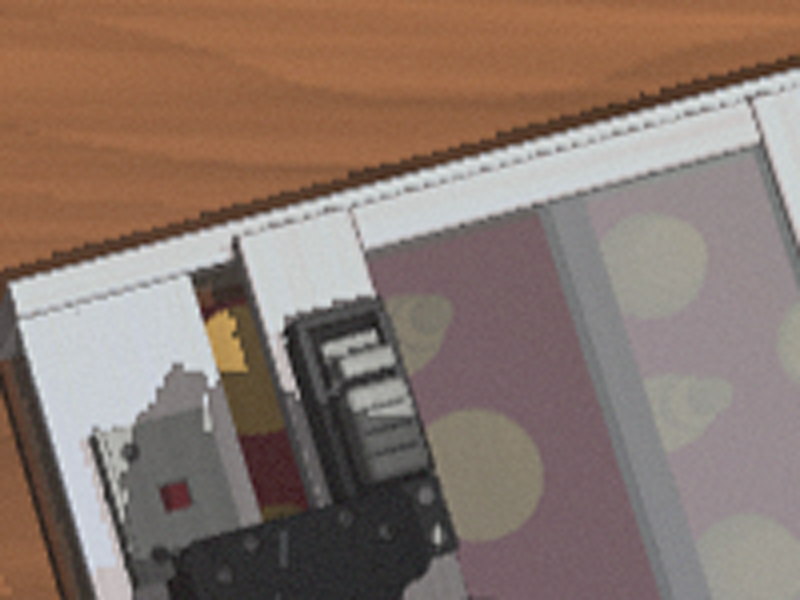

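View pics/s4.png

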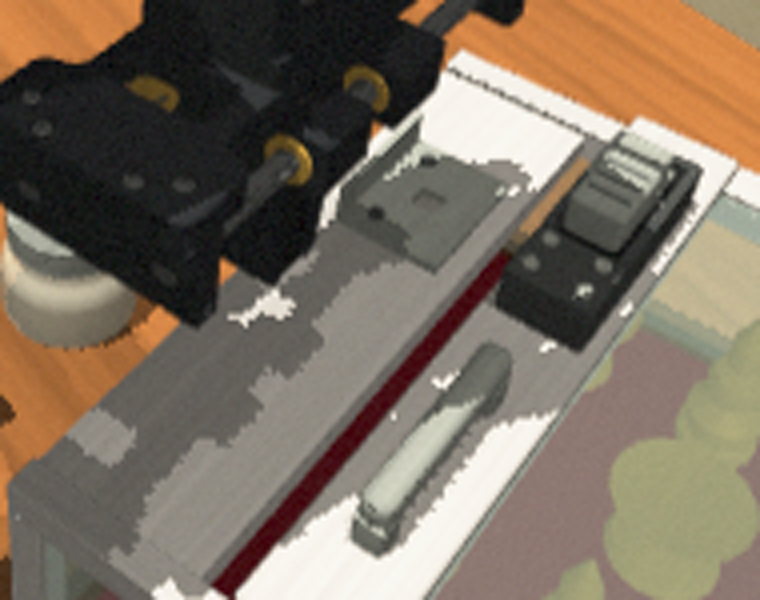

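```bash
python3 - <<'E'
from g import *
s=observe(); print(s['tool_pos'],s['tcp_rot'],s['qpos'])
im=read_camera('side').copy(); cv2.imwrite('pics/s5.png',im[:,:,::-1])
it=read_camera('top').copy();cv2.imwrite('pics/t5.png',it[:,:,::-1])
for n in('side','top'):
  for z in (0,64,150): print(n,z,proj(n,np.array(s['tool_pos'])+[0,0,z]).round(1))
E
```

```text
[496.39799768 -26.27201759 139.02010219] [3.14155267e+00 8.31816605e-06 1.85713391e+00] [-1.02993872e-01 -2.39736040e-02  2.04677526e+00  8.31747728e-06
  1.11875085e+00 -3.89335083e-01]
side 0 [353.4 272. ]
side 64 [357.1 237.9]
side 150 [363.4 181.5]
top 0 [449. 272.]
top 64 [459.9 274. ]
top 150 [478.3 277.2]
```

View pics/s5.png

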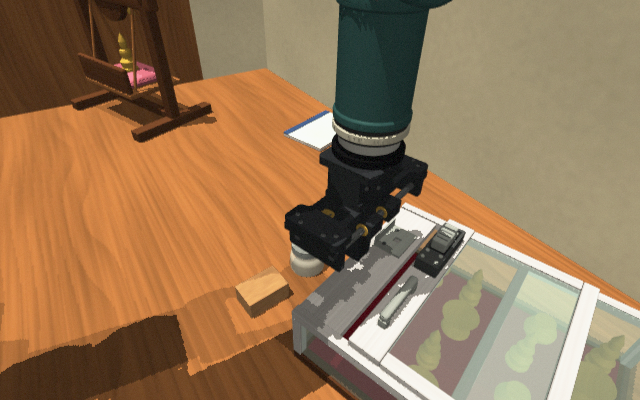

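View pics/t5.png

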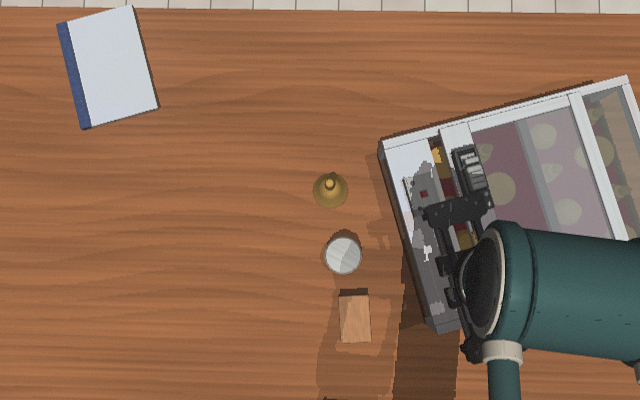

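```bash
python3 - <<'E'
from g import *
im=cv2.cvtColor(cv2.imread('pics/side0.png'),cv2.COLOR_BGR2RGB)
P=np.array([277.25,614.6,201.7]); 
R=Ro.from_euler('xyz',[-3.1395,0,2.7178]).as_matrix()
for o in ([0,0,0],[0,44,0],[0,-44,0],[0,0,-64],[0,44,-64],[0,-44,-64],[0,93,-64],[0,-93,-64]):
    u=proj('side',P+R@np.array(o,float)); print(o,u.round(1)); cv2.circle(im,tuple(int(round(v)) for v in u),1,(0,255,0),-1)
crop('side',im,0,0,200,150,4,'pics/s6.png')
im=cv2.cvtColor(cv2.imread('pics/s5.png'),cv2.COLOR_BGR2RGB)
P=np.array([496.4,-26.3,139.]); R=Ro.from_euler('xyz',[np.pi,0,1.857]).as_matrix()
for o in ([0,0,0],[9,17.5,0],[9,-17.5,0],[-9,17.5,0],[-9,-17.5,0],[0,0,-64],[0,93,-64],[0,-93,-64]):
    u=proj('side',P+R@np.array(o,float)); cv2.circle(im,tuple(int(round(v)) for v in u),1,(0,255,0),-1)
crop('side',im,270,130,190,150,4,'pics/s7.png')
E
```

```text
[0, 0, 0] [85.6 98.6]
[0, 44, 0] [92.2 90.6]
[0, -44, 0] [ 78.3 107.3]
[0, 0, -64] [73.6 67.9]
[0, 44, -64] [81. 61.]
[0, -44, -64] [65.3 75.6]
[0, 93, -64] [88.6 53.9]
[0, -93, -64] [55.2 85.1]
```

View pics/s6.png

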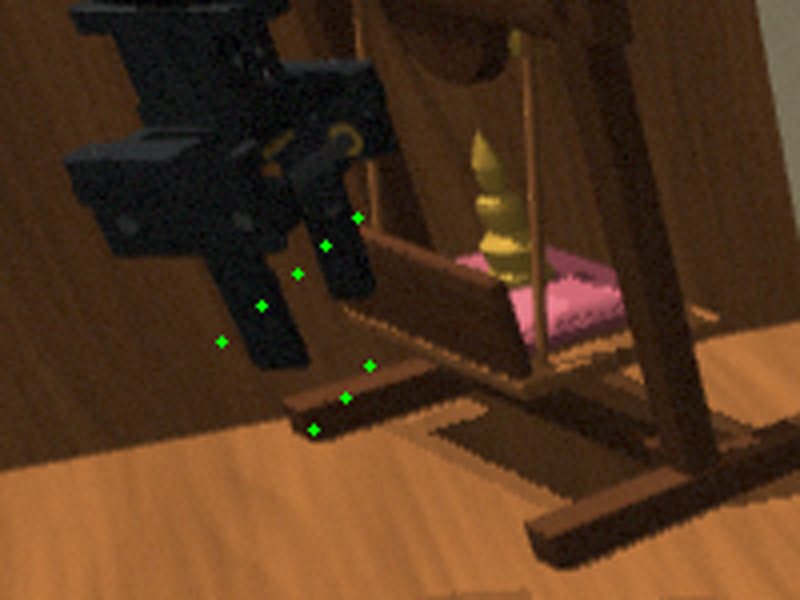

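View pics/s7.png

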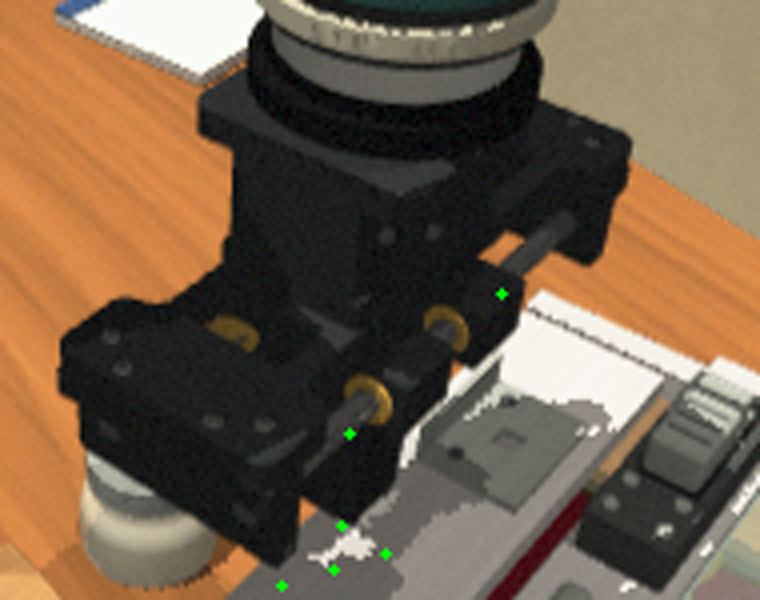

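```bash
python3 - <<'E'
from g import *
q=lambda x,y:(x/4+270-.4,y/4+130-.4)
for z in (180,190,200,210,220,230,240,250):
    a,b,c_=[onz('side',q(*p),z) for p in((278,565),(598,263),(85,445))]
    print(z,np.linalg.norm(a-b).round(1),np.linalg.norm(a-c_).round(1),C(a).round(1),C(b).round(1),C(c_).round(1))
E
```

```text
180 200.6 79.3 [-105.3  -12.   180. ] [ 95.2 -14.4 180. ] [-105.9   67.4  180. ]
190 194.7 77.0 [-112.5  -16.8  190. ] [ 82.2 -19.2 190. ] [-113.1   60.2  190. ]
200 188.8 74.7 [-119.7  -21.7  200. ] [ 69.1 -24.  200. ] [-120.3   53.   200. ]
210 182.9 72.4 [-126.9  -26.5  210. ] [ 56.  -28.8 210. ] [-127.4   45.8  210. ]
220 177.1 70.0 [-134.1  -31.4  220. ] [ 43.  -33.5 220. ] [-134.6   38.6  220. ]
230 171.2 67.7 [-141.3  -36.3  230. ] [ 29.9 -38.3 230. ] [-141.8   31.4  230. ]
240 165.3 65.4 [-148.5  -41.1  240. ] [ 16.8 -43.1 240. ] [-149.    24.3  240. ]
250 159.5 63.1 [-155.7  -46.   250. ] [  3.8 -47.9 250. ] [-156.1   17.1  250. ]
```

```bash
python3 - <<'E'
from g import *
it=cv2.imread('pics/t5.png')[:,:,::-1]
crop('top',it,410,170,150,150,4,'pics/t6.png')
for d in ([0,0,0],[30,34,0]):
  for y in (-44,0,44):
    P=np.array([277.25,614.6,201.7])+d; R=Ro.from_euler('xyz',[-3.1395,0,2.7178]).as_matrix()
    print(d,y,(proj('side',P+R@np.array([0,y,0.]))*4).round())
  print((proj('side',np.array([496.4,-26.3,139])+d)))
E
```

```text
[0, 0, 0] -44 [313. 429.]
[0, 0, 0] 0 [342. 394.]
[0, 0, 0] 44 [369. 363.]
[353.36679878 272.07027585]
[30, 34, 0] -44 [369. 393.]
[30, 34, 0] 0 [394. 362.]
[30, 34, 0] 44 [418. 333.]
[355.23079986 248.05723131]
```

View pics/t6.png

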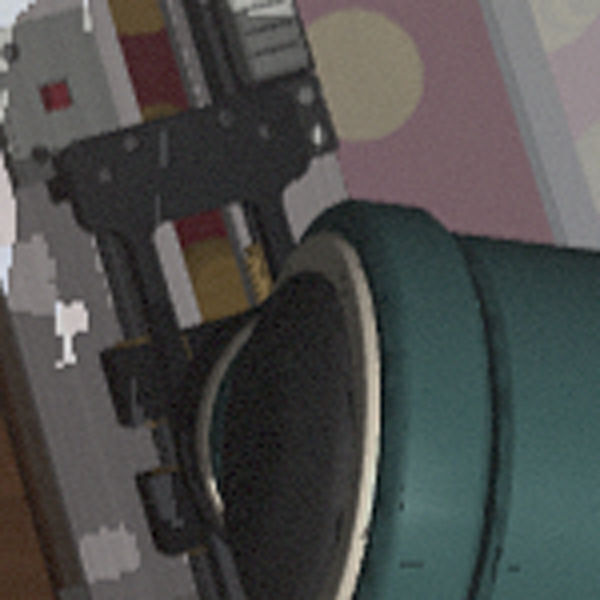

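```bash
python3 - <<'E'
from g import *
q=lambda x,y:(x/4+410-.4,y/4+170-.4)
for z in (200,215,230,245,260,275):
    print(z,*[C(onz('top',q(*p),z))[:2].round(1) for p in((60,155),(318,90),(105,350),(140,475))])
E
```

```text
200 [29.2 11.6] [ 27.7 -76.6] [-36.2  15.3] [-78.   15.8]
215 [28.7 14.5] [ 27.2 -71.7] [-35.3  18.1] [-76.2  18.5]
230 [28.1 17.3] [ 26.7 -66.9] [-34.4  20.9] [-74.3  21.3]
245 [27.5 20.2] [ 26.2 -62.1] [-33.5  23.7] [-72.5  24. ]
260 [27.  23.1] [ 25.6 -57.3] [-32.6  26.4] [-70.7  26.8]
275 [26.4 25.9] [ 25.1 -52.5] [-31.7  29.2] [-68.9  29.6]
```

```bash
python3 - <<'E'
from g import *
move_l(W(-65,-108,139),velocity=200); st()
for z in range(136,111,-4):
    move_l(W(-65,-108,z),velocity=60); c,F=st(z)
    if F[2]>4: break
im=read_camera('side'); cv2.imwrite('pics/s8f.png',im[:,:,::-1]); 
crop('side',im,300,150,190,150,4,'pics/s8.png')
print(proj('side',W(-65,-108,112)),proj('side',W(-65,-108,145)))
E
```

```text
t14.87 pos [ -65.35 -107.46  138.68] F [-0.02  0.66 -0.03]
136 t15.12 pos [ -65.21 -106.77  135.61] F [-0.16  0.55  0.88]
132 t15.37 pos [ -65.2  -107.46  131.63] F [ 0.06  0.03 -0.03]
128 t15.62 pos [ -65.29 -107.84  127.58] F [ 0.38 -0.3   0.07]
124 t15.87 pos [ -65.3  -107.88  123.57] F [1.   0.78 0.21]
120 t16.12 pos [ -65.29 -107.85  119.61] F [-0.88  0.18  0.54]
116 t16.37 pos [ -65.26 -107.83  115.62] F [ 0.68 -0.22  0.13]
112 t16.62 pos [ -65.25 -107.84  111.61] F [-0.25  0.6  -0.43]
[416.26390496 326.12619927] [421.15775124 310.44221367]
```

View pics/s8.png

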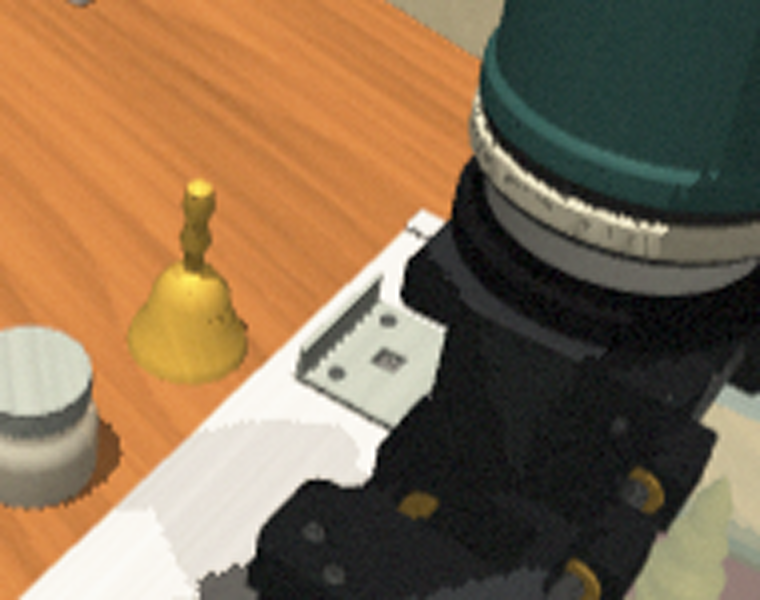

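```bash
python3 - <<'E'
from h import *
im=cv2.imread('pics/s8f.png')[:,:,::-1]
crop('side',im,330,230,200,150,4,'pics/s9.png')
E
```

```text
(no output)
```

View pics/s9.png

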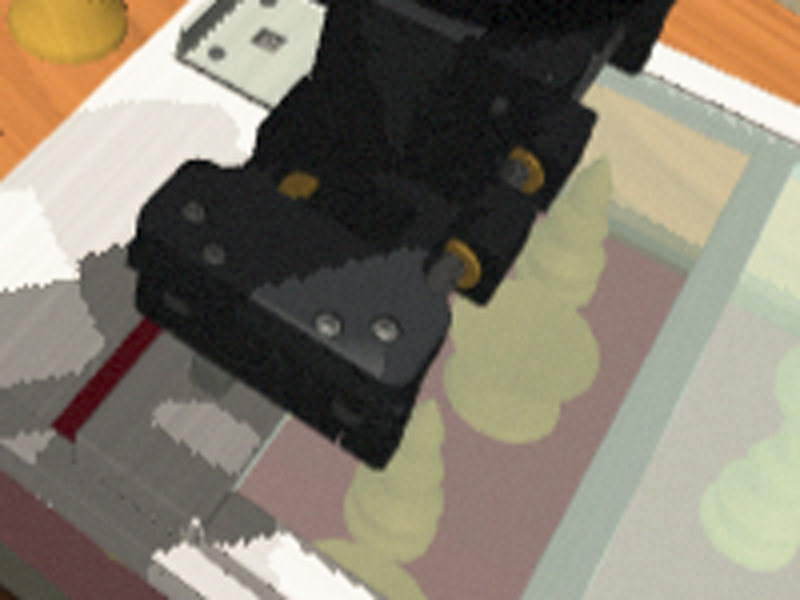

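```bash
python3 - <<'E'
from g import *
move_l(W(-65,-108,109),velocity=60); c,F=st()
move_l(W(-65,-108,106),velocity=60); c,F=st()
if F[2]<3:
  for y in (-98,-92,-88,-84,-80):
    move_l(W(-65,y,106),velocity=40); c,F=st(y)
    if abs(F[1])>9: break
im=read_camera('side'); crop('side',im,330,190,200,150,4,'pics/s10.png')
im=read_camera('top'); crop('top',im,380,70,200,150,4,'pics/t10.png')
E
```

```text
t16.92 pos [ -65.18 -107.87  108.75] F [-0.15 -0.09 -0.01]
 t17.17 pos [ -65.21 -107.85  105.67] F [-0.03 -0.29 -0.04]
-98 t17.57 pos [-64.93 -97.66 106.09] F [0.53 0.11 0.45]
-92 t17.87 pos [-64.82 -91.83 106.18] F [-0.51 -0.1   0.46]
-88 t18.12 pos [-64.88 -87.91 106.13] F [-0.13 -1.64  0.36]
-84 t18.37 pos [-64.93 -83.76 106.07] F [ 0.21 -0.83  0.82]
-80 t18.62 pos [-64.98 -79.65 106.03] F [ 0.47 -1.41  1.09]
```

View pics/s10.png

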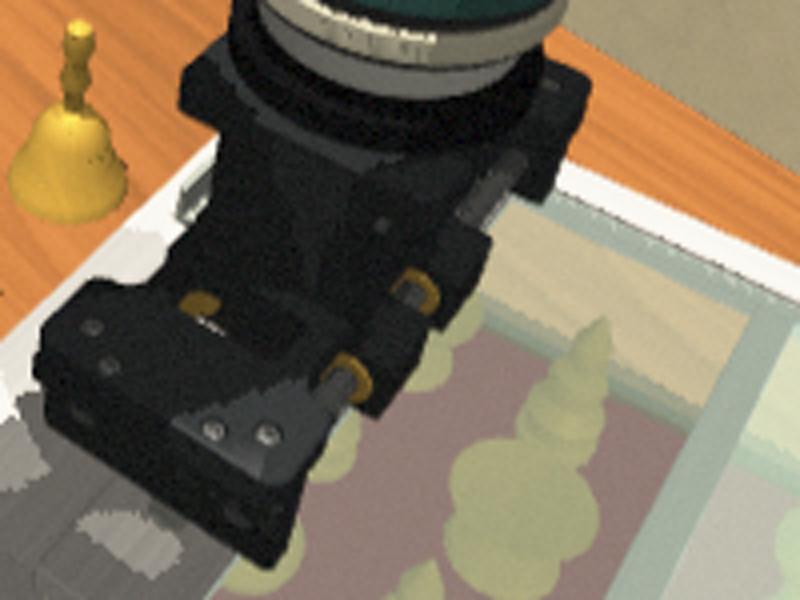

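View pics/t10.png

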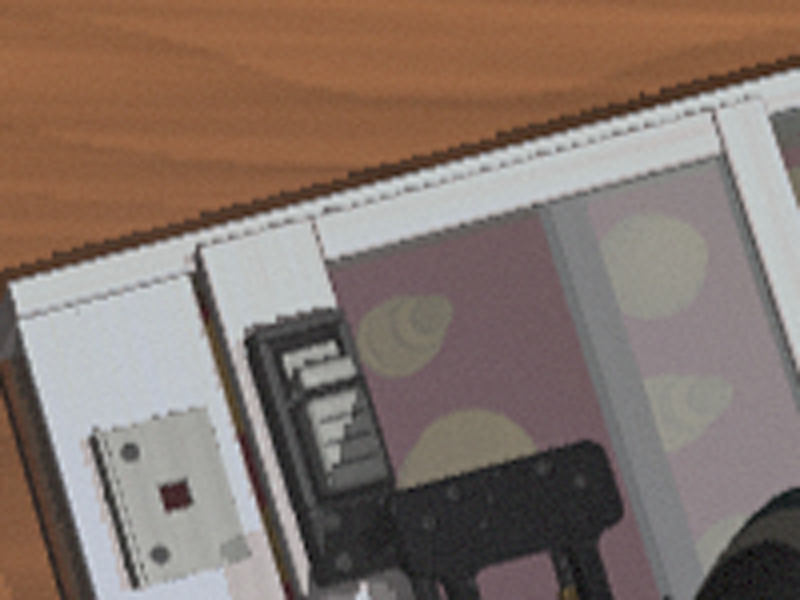

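```bash
python3 - <<'E'
from g import *
y=-80; 
for s in [10,10,10,8,6]+[2]*4+[1.]*25:
    y+=s; move_l(W(-65,y,106),velocity=45 if s>2 else 20); c,F=st(y)
    if abs(F[1])>7 or y>-5: break
im=read_camera('top'); crop('top',im,380,70,200,150,4,'pics/t11.png'); cv2.imwrite('pics/t11f.png',im[:,:,::-1])
st()
E
```

```text
-70 t19.09 pos [-65.15 -69.3  105.87] F [ 1.3  -0.28 -0.41]
-60 t19.47 pos [-65.17 -59.25 105.84] F [-0.1  -0.28  0.04]
-50 t19.84 pos [-65.04 -49.27 105.95] F [ 0.12 -0.17 -0.05]
-42 t20.17 pos [-64.98 -41.39 106.01] F [-0.09 -0.94  0.34]
-36 t20.45 pos [-64.97 -35.56 106.03] F [ 0.15 -0.16  0.85]
-34 t20.70 pos [-64.97 -34.01 106.04] F [-0.   -2.09 -0.12]
-32 t20.95 pos [-64.97 -32.   106.04] F [ 0.07 -2.74 -0.29]
-30 t21.20 pos [-64.96 -29.85 106.05] F [ 0.04 -2.17 -0.63]
-28 t21.45 pos [-64.98 -27.76 106.04] F [ 0.39 -1.95  0.35]
-27.0 t21.70 pos [-64.96 -26.91 106.05] F [-0.08 -1.61  0.32]
-26.0 t21.95 pos [-64.99 -26.36 106.04] F [-0.01 -4.78 -0.1 ]
-25.0 t22.20 pos [-64.97 -26.37 106.07] F [-0.7  -7.79 -1.98]
 t22.25 pos [-65.   -26.37 106.06] F [-1.13 -7.8  -1.17]
```

View pics/t11.png

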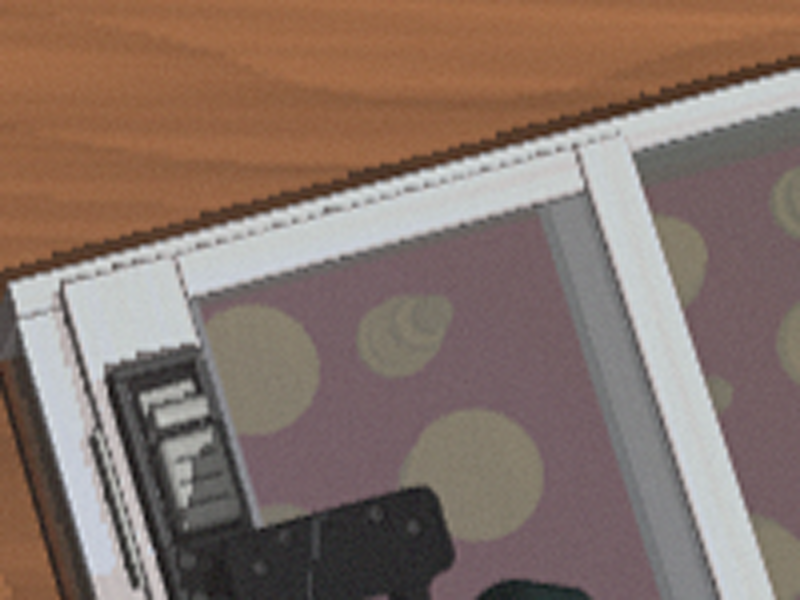

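```bash
python3 - <<'E'
from g import *
move_l(W(-65,-34,106),velocity=100)
move_l(W(-65,-34,155),velocity=200)
move_l(W(52.5,-10.3,155),velocity=250); st()
z=142; move_l(W(52.5,-10.3,z),velocity=100); st()
while z>112:
    z-=2 ; move_l(W(52.5,-10.3,z),velocity=30); c,F=st(z)
    if F[2]>8.5: break
E
```

```text
t23.52 pos [ 50.89  -9.8  153.19] F [1.01 0.19 0.45]
 t23.81 pos [ 50.35 -10.29 140.85] F [-0.79 -0.35  0.52]
140 t24.06 pos [ 52.36 -10.47 140.33] F [ 0.46 -1.02  0.19]
138 t24.31 pos [ 52.47 -10.29 137.96] F [-0.3  -0.52  0.59]
136 t24.56 pos [ 52.4  -10.2  135.77] F [ 0.4  -0.58 -0.08]
134 t24.81 pos [ 52.35 -10.25 133.75] F [-0.03 -0.31 -0.51]
132 t25.06 pos [ 52.38 -10.26 131.8 ] F [-0.69  0.2  -0.16]
130 t25.31 pos [ 52.4  -10.25 129.81] F [ 0.66  0.01 -0.37]
128 t25.56 pos [ 52.76 -10.37 128.28] F [-0.78  0.8   1.32]
126 t25.81 pos [ 52.84 -10.44 126.25] F [ 0.61 -0.41  1.94]
124 t26.06 pos [ 52.81 -10.41 124.2 ] F [ 0.12 -0.27  3.17]
122 t26.31 pos [ 52.83 -10.39 122.17] F [1.35 0.26 3.82]
120 t26.56 pos [ 52.82 -10.41 120.19] F [0.52 0.29 4.36]
118 t26.81 pos [ 52.83 -10.39 118.27] F [ 1.9  -0.2   4.43]
116 t27.06 pos [ 52.9  -10.45 117.53] F [-0.33  0.8   9.8 ]
```

```bash
python3 - <<'E'
from g import *
x=52.5
while x<72:
    x+=1.5; move_l(W(x,-10.3,116),velocity=30); c,F=st(x)
    if F[0]<-9.5 or F[2]>16 or F[2]<5: break
E
```

```text
54.0 t27.31 pos [ 52.95 -10.42 117.49] F [-5.84  0.52 12.64]
55.5 t27.56 pos [ 53.04 -10.42 117.47] F [-8.62  0.32 14.66]
57.0 t27.81 pos [ 53.12 -10.41 117.42] F [-13.34   0.68  18.08]
```

```bash
python3 - <<'E'
from g import *
x=54; move_l(W(x,-10.3,118),velocity=30); st('back')
while x<72:
    x+=1.2; move_l(W(x,-10.3,118.),velocity=30); c,F=st(x)
    if F[0]<-10 or F[2]>15 or c[2]>119.2: break
E
```

```text
back t28.07 pos [ 52.87 -10.39 118.13] F [-1.58 -1.3   4.37]
55.2 t28.32 pos [ 53.49 -10.25 117.62] F [-3.46 -0.67  5.97]
56.400000000000006 t28.57 pos [ 54.21 -10.21 117.62] F [-4.26 -0.09  6.23]
57.60000000000001 t28.82 pos [ 55.28 -10.15 117.59] F [-4.6   0.26  5.78]
58.80000000000001 t29.07 pos [ 56.47 -10.08 117.56] F [-4.33  0.31  6.82]
60.000000000000014 t29.32 pos [ 57.65 -10.07 117.55] F [-5.41  0.15  8.19]
61.20000000000002 t29.57 pos [ 58.86 -10.05 117.56] F [-4.1   0.06  7.64]
62.40000000000002 t29.82 pos [ 59.83 -10.06 117.58] F [-5.73  0.29  7.91]
63.60000000000002 t30.07 pos [ 60.09 -10.04 117.54] F [-8.13 -0.18  8.86]
64.80000000000003 t30.32 pos [ 61.12 -10.04 117.56] F [-8.29 -0.26  9.33]
66.00000000000003 t30.57 pos [ 62.42 -10.03 117.5 ] F [-7.93  0.38  9.99]
67.20000000000003 t30.82 pos [ 63.69 -10.04 117.54] F [-8.14 -0.47  9.38]
68.40000000000003 t31.07 pos [ 64.95 -10.02 117.52] F [-7.51  0.67  8.64]
69.60000000000004 t31.32 pos [ 66.18 -10.04 117.52] F [-6.76 -0.46  8.74]
70.80000000000004 t31.57 pos [ 67.45 -10.03 117.48] F [-7.21  0.33  8.82]
72.00000000000004 t31.82 pos [ 68.43 -10.03 117.49] F [-8.73  0.59  8.66]
```

```bash
python3 - <<'E'
from g import *
x=72
while x<77:
    x+=1; move_l(W(x,-10.3,118.),velocity=30); c,F=st(x)
    if F[0]<-12.5 or F[2]>15 or c[2]>119.2: break
E
```

```text
73 t32.08 pos [ 68.44 -10.   117.44] F [-10.91   0.78  10.87]
74 t32.33 pos [ 68.51  -9.97 117.43] F [-13.13   0.06  13.1 ]
```

```bash
python3 - <<'E'
from g import *
move_l(W(66,-10.3,118.),velocity=60); st()
move_l(W(64,-10.3,122),velocity=40); st()
move_l(W(64,-10.3,200),velocity=200)
move_to([450,250,330],ori); st()
im=read_camera('top'); crop('top',im,380,70,200,150,4,'pics/t12.png'); cv2.imwrite('pics/t12f.png',im[:,:,::-1])
im=read_camera('side'); crop('side',im,330,170,190,150,4,'pics/s12.png'); cv2.imwrite('pics/s12f.png',im[:,:,::-1])
E
```

```text
t32.61 pos [ 65.31 -10.3  118.22] F [-1.11 -0.67  4.64]
 t32.87 pos [ 63.03  -9.98 121.23] F [-0.05  0.2   0.73]
 t34.63 pos [-31.54 269.4  328.74] F [-0.71  0.52  0.23]
```

View pics/t12.png

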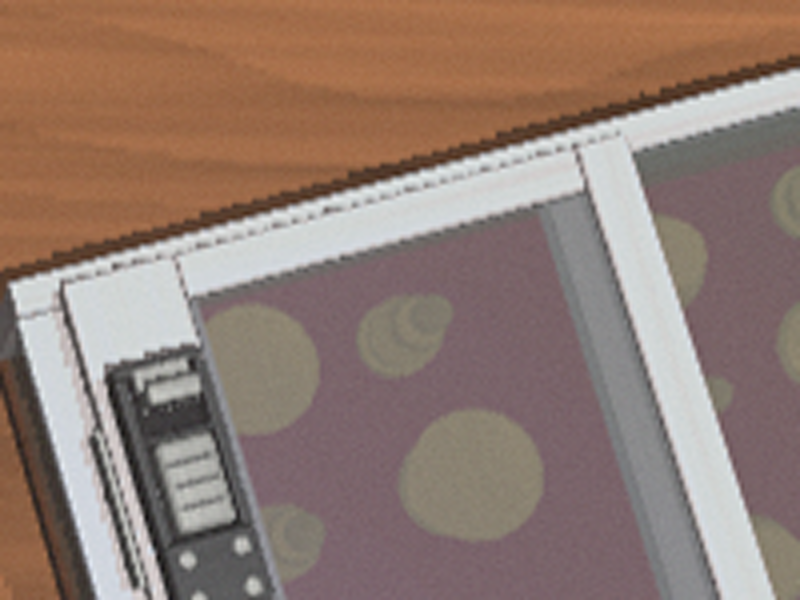

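View pics/s12.png

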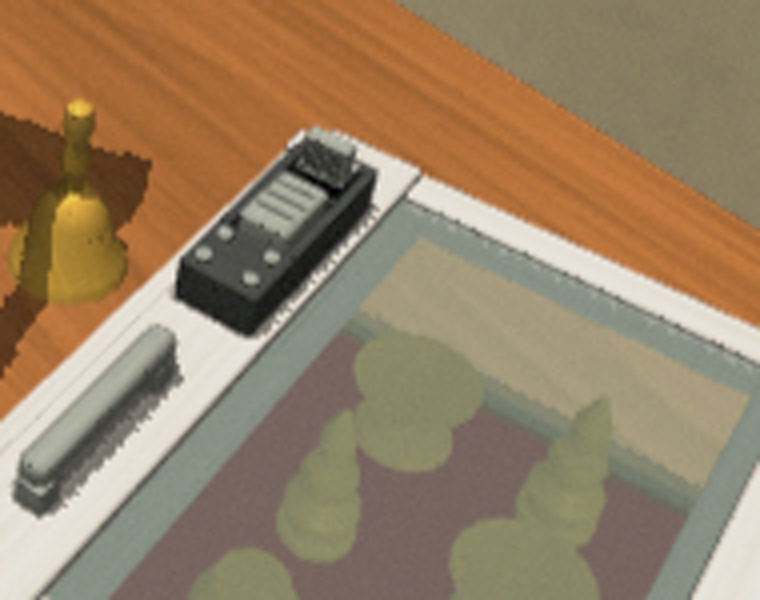

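View pics/s12f.png

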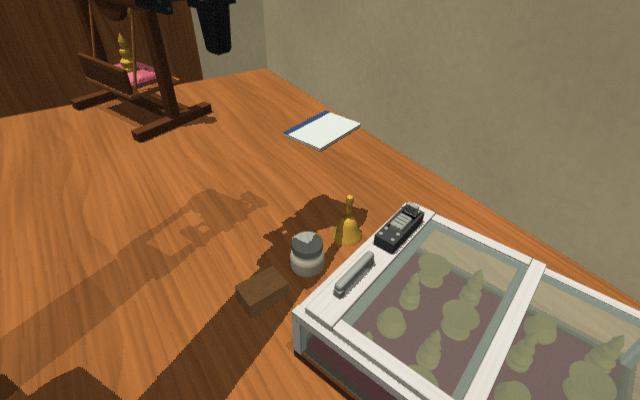

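```bash
python3 - <<'E'
from g import *
q=lambda x,y:(x/4+380-.4,y/4+70-.4)
for l,p,z in(('tabface',(152,403),165),('tabface',(202,392),165),('btn end',(157,449),154.5),('btn end',(208,433),154.5),('btn -x end',(180,535),154.5),('bar+y',(62,287),127)):
    print(l,C(onz('top',q(*p),z)).round(1))
job_done()
E
```

```text
tabface [ 84.6  -0.5 165. ]
tabface [ 83.7 -18.5 165. ]
btn end [ 69.4   0.3 154.5]
btn end [ 70.2 -18.7 154.5]
btn -x end [ 37.8   1.  154.5]
bar+y [139.7  12.1 127. ]
the job is handed in; nothing more can be done
```

The showcase is locked: the lid is shut against the lip, the button is down, and the catch is home and holding it. I handed the job in at about 35 s.

- **Lid:** I pushed it by the handle until it hit the hard stop at about 10 mm, with about 8 N. That matches the strike hole measured in the first pictures. It was still there after I let go.
- **Button:** it moved the full 12 mm, from first contact to a hard bottom.
- **Catch:** with the button held down, I slid the tab about 8.6 mm to its hard stop, with at most 13 N sideways. Pictures taken with the robot clear show the tab face at about 84 mm, where it should be when home. The button stayed down.
- **Forces and loose items:** the highest total force I read was about 22 N, during a first slide attempt. The fingertip stuck on the button, so I eased off and repeated it with less downward force. The bell, jar and carton look unmoved in the side picture.

**What disagreed:** the fingertips are about 35 mm higher than the reported TCP height. My first pass at the handle went over it without touching anything, which cost about 10 s. I spotted the offset in the pictures, corrected for it, and the contact height on the button confirmed it. The final measured gap between button and tab was about 14 mm instead of 12 mm, which I put down to reading edges off pixels.

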